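# Drift the sagged mould cover into line and fit its two bolts

## Robot

A 7-joint arm with a two-finger parallel gripper is mounted at the origin on the work surface. World frame = base frame: x ahead of the robot, y to its left, z up, the work surface at z = 0. Lengths are in m, angles in rad, forces in N, time in s.
With the tool pointing down it reaches from about 0.375 to 0.925 m from the base axis. Payload 3.1 kg.
Tool frame: the origin (TCP) lies between the finger pads; the fingertips stand 19 mm ahead of it and the grasp point (between the pads) is the TCP; z points along the fingers, y is the line along which they close (so a half turn about z gives the same grasp; the last joint's range is limited). The gripper opens to 85 mm and grips with 20 to 120 N. Pads are 22 mm wide; open, the fingers measure 114 mm over their backs; the gripper's body (76 mm by 85 mm) begins 54 mm behind the grasp point. The pads swing forward as they close: fully open they stand 13 mm farther back than shut.
Start: joints at [1.15, 0.383, 0.044, 1.598, -0.018, 1.161, -0.05], TCP at [0.206, -0.616, 0.221] pointing down, gripper open.
Joint ranges: [-2.61, 2.61], [-0.41, 2.15], [-1.48, 1.57], [0, 2.5], [-1.57, 4.71], [0.05, 1.97], [-2.85, 2.85]. Speed limits (rad/s): [2.79, 2.79, 3.14, 3.14, 3.14, 3.14, 3.14].

## Interface

Orientations are given as a unit quaternion [x, y, z, w].
In Python, from bench import move_ptp, movel, move_j, move_gripper, pause, inverse_kinematics, read_camera, camera_params, MotionError, sign_off, look_for, tip_of, read_time_s, read_qpos, read_joint_vel, read_effort, read_eef_pos, read_tcp_rot, read_ft_force, read_ft_torque, read_finger_gap, read_grasp_force gives the robot as it stands. Calls block until the motion is done:
- move_ptp(position, orientation): joint-space move of the TCP to a pose.
- movel(position, orientation=None, speed=0.15): straight line of the TCP; orientation=None keeps the orientation; speed is the mean speed in m/s.
- move_j(angles): joint-space move.
- move_gripper(opening, effort=None): finger opening in m; effort is the grip in N (None keeps the last); returns when the fingers have stopped.
- pause(seconds).
- inverse_kinematics(position, orientation): joint angles nearest the present ones, or None.
- read_camera(name): name is "scene" or "side" or "wrist"; returns the picture (480x640x3 uint8, red, green, blue); there is no depth.
- camera_params(name): a dict with "K" (3x3 intrinsics, pixels), "camera_from_world" (4x4, takes a point from world to camera coordinates). Camera axes: x right, y down, z forward; pixel columns grow to the right and rows downward; lengths in m; the calibration is good to about 2 mm. A picture is of the moment at which its call begins: read the wrist's pose just before it. camera_params takes no time and is no camera call; for the wrist camera it gives the pose at the moment of the call.
A pose or a line that the arm cannot do raises MotionError and nothing moves.
- sign_off(): hands the job in; it is judged then, once.
Trained networks look in the newest picture that a camera, given by its name, has taken for a name from the list of things; names that differ only in an ending like _2 or _b are one class to them, and where a whole thing is asked for, a point or a joint stands for the part that bears it (a point fixed in the world has none). Each returns a list of dicts, best first, with "confidence" (0 to 1); they miss things now and then, are a little off and sometimes report something else, mostly with a low value. They report only what shows in the picture. A call takes as long as a camera call. They do not tell look-alikes from the thing itself.
- look_for(camera, name): "at" ([column, row] in pixels, amid what is visible of it).
- tip_of(camera, name): "at" ([column, row] in pixels: a listed point, or the origin of a listed thing).
Readings, each from a call of its own:
- read_time_s(): time.
- read_qpos(): joint angles.
- read_joint_vel(): joint speeds.
- read_effort(): joint torques, N m.
- read_eef_pos(): TCP position.
- read_tcp_rot(): TCP orientation.
- read_ft_force(): force on the tool from outside, world axes, zero at the start.
- read_ft_torque(): the same for the moment, N m.
- read_finger_gap(): finger opening in m.
- read_grasp_force(): force on a finger pad.
Only numpy, scipy, OpenCV 4.12 (cv2) and the standard library are available. Lean on these libraries where they do the work, as an engineer would, in place of code of your own. Each camera call takes 0.05 s, during which the arm holds its last target. There are 200 camera calls.

## Task

The cover of the sample-brick mould hangs on one bolt and has sagged, so its holes no longer meet those in the mould. Push the red-handled drift through the cover's end hole and fully home in the mould hole beneath to bring the cover into line, then, leaving the drift in, fit both brass thumb bolts fully home in the two remaining holes. Let go of everything, and leave the beaker and the two sample bricks where they are.

Things in the scene. Friction and masses are not known exactly. Their poses are not given: they have to be found in the camera images.
- stand: green stand, fixed; origin at the centre of its underside. Its top slopes 27 deg, upper side towards its +x. On it a grey mould block 130 x 180 x 38 mm is clamped on a swivel, turned up to 0.12 rad either way within the slope; it does not move. The block's top is flat and has three holes, hidden under the cover, in the cover's pattern.
- pivot (a point): centre of the fitted bolt on which the cover turns, on the cover's upper face (bolt head 24 mm wide, 9 mm high). Axes: z square out of the cover's face, x along its short edge (roughly uphill), y along its long edge, the holes towards +y.
- cover_mid (a point): centre of the cover's upper face (axes as at the pivot); plate 110 x 160 x 10 mm, 0.5 mm above the mould. It has sagged about the pivot by 0.045 to 0.15 rad, its free end downhill (-x), so the mould's drift hole lies 5 to 17 mm uphill (+x) of the cover's: feel for it with the drift's tip. It turns stiffly (2 to 6 N at the drift hole) and stays where left.
- drift_hole (a point): mouth of the cover's end hole, 14 mm across, at its upper face, at x 0, y +110 mm from the pivot (axes as at the pivot). The mould's hole for it is 13 mm across, begins 10.5 mm below this mouth and is 38 mm deep; it lies on the same circle about the pivot.
- bolt_hole_up (a point): mouth of the cover's uphill bolt hole, 12.5 mm across, at its upper face, at x +30, y +55 mm from the pivot (axes as at the pivot). The mould's hole beneath is 12 mm across and 38 mm deep.
- bolt_hole_low (a point): mouth of the cover's downhill bolt hole, at x -30, y +55 mm from the pivot; otherwise like the uphill one.
- drift_head (a point): centre of the drift's red grip, standing in the rack. Grip 18 mm across and 36 mm high (its underside, the shoulder that stops on the cover, lies 18 mm below this point), below it a steel shank 44 mm long: 12 mm across, its last 16 mm tapering to a blunt 6 mm tip (62 mm below this point); about 110 g. z axis up along the drift, from tip to grip.
- bolt_a_head (a point): centre of the head of a thumb bolt, standing in the rack. The two are alike and either may go in either bolt hole. Brass head 20 mm across and 26 mm high (so its underside lies 13 mm below this point), steel shank 10 mm across and 28 mm long below the head, the last 6 mm tapering to a 6 mm tip; 70 g. z axis up along the bolt, from tip to head.
- bolt_b_head (a point): centre of the head of a thumb bolt, standing in the rack. The two are alike and either may go in either bolt hole. Brass head 20 mm across and 26 mm high (so its underside lies 13 mm below this point), steel shank 10 mm across and 28 mm long below the head, the last 6 mm tapering to a 6 mm tip; 70 g. z axis up along the bolt, from tip to head.
- rack: wooden rack block 70 x 170 x 55 mm, fixed to the table; origin at the centre of its underside, z up, long side along y. Three 15 mm holes, 50 mm deep, in its top at y -55, 0 and +55 mm hold the drift and the bolts upright, heads resting on the top (in any order).
- beaker: glass beaker, 70 mm across, 90 mm high; origin at the centre of its underside. Leave alone.
- brick_red: red ribbed sample brick about 58 x 100 x 40 mm; origin at the centre of its underside. Leave alone.
- brick_pale: pale ribbed sample brick about 58 x 100 x 40 mm; origin at the centre of its underside. Leave alone.
Mind the look-alikes: they are no part of the job. Of the things like the rack, leave any that is grey; of the rest the smaller one is meant.

How it is judged:
On the way, in this order (a step that is already met when the one before it is completed fails the run):
1. the drift is fully home through the cover into the mould (distance between drift_head and drift_hole below 0.0215 m and angle between the z axis of drift_head and the z axis of drift_hole, either way round below 0.15 rad), for 0.2 s.
2. with the drift home, one bolt is fully home in a bolt hole (all of step 1 and ((distance between bolt_a_head and bolt_hole_up below 0.0165 m and angle between the z axis of bolt_a_head and the z axis of bolt_hole_up, either way round below 0.15 rad) or (distance between bolt_a_head and bolt_hole_low below 0.0165 m and angle between the z axis of bolt_a_head and the z axis of bolt_hole_low, either way round below 0.15 rad) or (distance between bolt_b_head and bolt_hole_up below 0.0165 m and angle between the z axis of bolt_b_head and the z axis of bolt_hole_up, either way round below 0.15 rad) or (distance between bolt_b_head and bolt_hole_low below 0.0165 m and angle between the z axis of bolt_b_head and the z axis of bolt_hole_low, either way round below 0.15 rad))), for 0.2 s.
At the end, for the whole second after the job is handed in: the drift is home in the drift hole (shoulder within about 3.5 mm of the cover, axis within 0.15 rad of the hole's) and each bolt hole holds one bolt (head within about 3.5 mm of the cover, axis within 0.15 rad); the beaker and both bricks are within 30 mm of where they were (all of step 1 and (((distance between bolt_a_head and bolt_hole_up below 0.0165 m and angle between the z axis of bolt_a_head and the z axis of bolt_hole_up, either way round below 0.15 rad) and (distance between bolt_b_head and bolt_hole_low below 0.0165 m and angle between the z axis of bolt_b_head and the z axis of bolt_hole_low, either way round below 0.15 rad)) or ((distance between bolt_a_head and bolt_hole_low below 0.0165 m and angle between the z axis of bolt_a_head and the z axis of bolt_hole_low, either way round below 0.15 rad) and (distance between bolt_b_head and bolt_hole_up below 0.0165 m and angle between the z axis of bolt_b_head and the z axis of bolt_hole_up, either way round below 0.15 rad))) and distance of each of beaker, brick_red, brick_pale from where it was at the start of the episode below 0.03 m); the robot touches nothing.
It fails at once if the glass beaker is pushed more than 30 mm or tipped (distance of beaker from where it was at the start of the episode above 0.03 m or angle between beaker's own z axis and vertical above 0.35 rad).
It fails at once if the red sample brick is pushed more than 30 mm or tipped (distance of brick_red from where it was at the start of the episode above 0.03 m or angle between brick_red's own z axis and vertical above 0.35 rad).
It fails at once if the pale sample brick is pushed more than 30 mm or tipped (distance of brick_pale from where it was at the start of the episode above 0.03 m or angle between brick_pale's own z axis and vertical above 0.35 rad).
It also fails if it takes over 72 s, if anything falls off the work surface, if the arm or the gripper's body presses on something with over 40 N, if the wrist force passes 120 N, or if a joint passes its speed limit or range.

## Working session

There is one attempt and no reset: what is moved stays moved. The work goes in short steps, each a Python script; the robot and the scene stay as the last script left them, time stands still between calls to the robot, and variables do not carry over. Pictures are saved under pics/ and viewed, at most 10 in all, crops included, and the job is handed in when it is done.

```bash
ls; mkdir -p pics; cat > h.py <<'E'
from bench import *
import numpy as np, cv2
from scipy.spatial.transform import Rotation as R
def snap(c,f=None):
    im=read_camera(c)
    if f: cv2.imwrite('pics/'+f,cv2.cvtColor(im,cv2.COLOR_RGB2BGR))
    return im
def P(c):
    p=camera_params(c); return np.array(p['K'])@np.array(p['camera_from_world'])[:3]
def tri(Ps,px):
    A=[]
    for p,(u,v) in zip(Ps,px): A+=[u*p[2]-p[0],v*p[2]-p[1]]
    A=np.array(A); A/=np.linalg.norm(A[:,:3],axis=1)[:,None]
    X=np.linalg.lstsq(A[:,:3],-A[:,3],rcond=None)[0]
    return X,np.abs(A@np.r_[X,1]).max()
def proj(p,X): h=p@np.r_[X,1]; return h[:2]/h[2]
E
python3 - <<'E'
from h import *
a=snap('scene');b=snap('side')
cv2.imwrite('pics/a.png',cv2.cvtColor(np.vstack([a,b])[:, :],cv2.COLOR_RGB2BGR)) 
cv2.imwrite('pics/sc.png',a[:,:,::-1]);cv2.imwrite('pics/si.png',b[:,:,::-1])
for c in('scene','side'):
    p=np.array(camera_params(c)['camera_from_world']);print(c,(-p[:3,:3].T@p[:3,3]).round(3))
    for n in ['pivot','cover_mid','drift_hole','bolt_hole_up','bolt_hole_low','drift_head','bolt_a_head','rack','beaker','brick_red','brick_pale','stand']:
        print(n,[(np.round(d['at']).tolist(),round(d['confidence'],2)) for d in tip_of(c,n)][:4])
E
```

```text
pics
scene [ 1.044 -0.644  0.795]
pivot [([328.0, 226.0], 0.73), ([335.0, 220.0], 0.56)]
cover_mid [([345.0, 216.0], 0.94), ([361.0, 360.0], 0.74), ([419.0, 332.0], 0.31)]
drift_hole [([357.0, 205.0], 0.96)]
bolt_hole_up [([353.0, 219.0], 0.86), ([235.0, 346.0], 0.65)]
bolt_hole_low [([333.0, 220.0], 0.85)]
drift_head [([241.0, 303.0], 0.69)]
bolt_a_head [([216.0, 344.0], 0.7), ([230.0, 322.0], 0.22)]
rack [([236.0, 348.0], 0.9), ([240.0, 269.0], 0.78), ([353.0, 220.0], 0.64), ([116.0, 340.0], 0.58)]
beaker [([360.0, 363.0], 0.69)]
brick_red [([418.0, 332.0], 0.67)]
brick_pale [([341.0, 195.0], 0.65)]
stand [([353.0, 259.0], 0.83), ([342.0, 215.0], 0.39)]
side [ 0.358 -1.111  0.908]
pivot [([308.0, 225.0], 0.93), ([320.0, 243.0], 0.52)]
cover_mid [([307.0, 212.0], 0.89)]
drift_hole [([308.0, 200.0], 0.86), ([326.0, 328.0], 0.45)]
bolt_hole_up [([317.0, 206.0], 0.88)]
bolt_hole_low [([301.0, 218.0], 0.62)]
drift_head [([323.0, 335.0], 0.59)]
bolt_a_head [([330.0, 328.0], 0.6)]
rack [([254.0, 288.0], 0.92), ([230.0, 388.0], 0.9), ([325.0, 336.0], 0.63)]
beaker [([400.0, 292.0], 0.73)]
brick_red [([404.0, 257.0], 0.59)]
brick_pale [([250.0, 207.0], 0.96)]
stand [([319.0, 242.0], 0.76)]
```

```bash
python3 - <<'E'
import cv2,numpy as np
a=cv2.imread('pics/sc.png')[150:420,60:460];b=cv2.imread('pics/si.png')[150:450,180:480]
cv2.imwrite('pics/c1.png',np.hstack([cv2.resize(a,(440,297)),cv2.resize(b,(297,297))]))
cv2.imwrite('pics/sc2.png',cv2.resize(a,(800,540),interpolation=cv2.INTER_CUBIC))
cv2.imwrite('pics/si2.png',cv2.resize(b,(600,600),interpolation=cv2.INTER_CUBIC))
E
```

```text
(no output)
```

View pics/sc2.png

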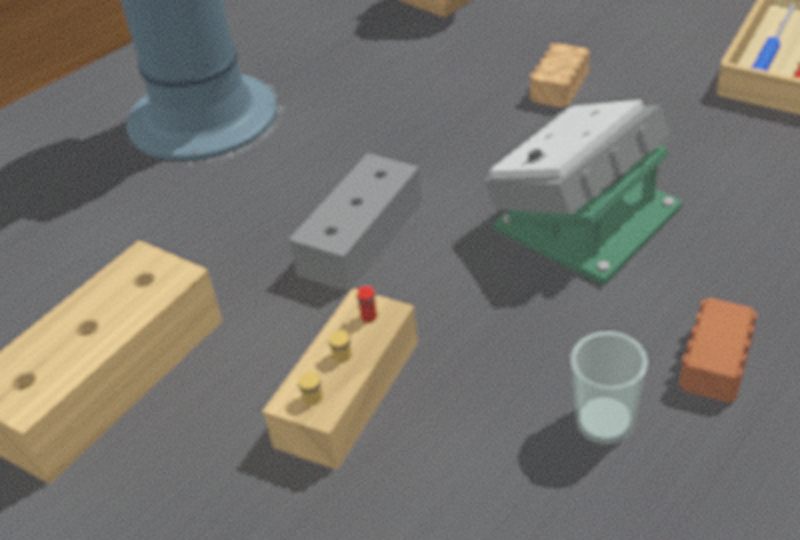

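View pics/si2.png

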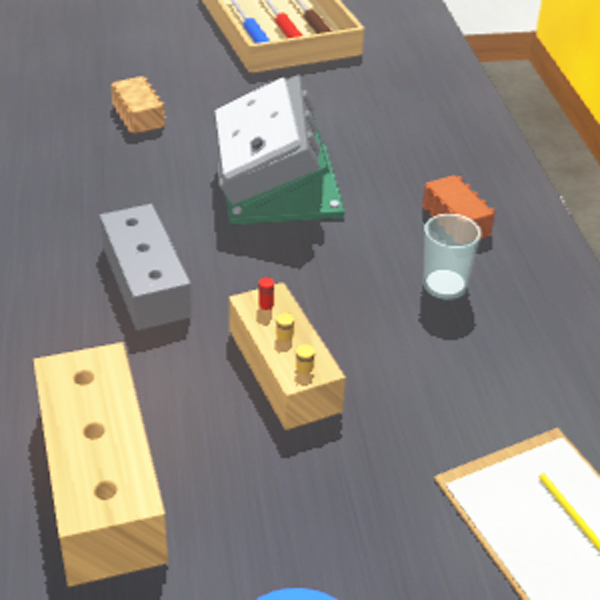

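The three rack-like blocks in the scene picture are at:
- (116,340): large wooden block, empty.
- (240,269): grey block, so left alone.
- (236,348): smaller wooden block. It fits the description, and both enlarged crops show it holding the red drift (244,302) and two brass bolts (230,323) and (215,343).

In the side view the drift is at (313,297) and the bolts at (322,313) and (332,329). The cover's pivot bolt is at (308,222), and the three holes lie beyond it.

```bash
python3 - <<'E'
from h import *
p=[P('scene'),P('side')]
o={'drift':[(243.5,302),(313,297)],'b1':[(230,323),(322.5,313.5)],'b2':[(215,343.5),(332.5,329.5)],
'piv':[(327.5,227.5),(308.5,222)],'dh':[(357.5,206.5),(305.5,201)],'up':[(353,217),(317,207)],'low':[(334,217.5),(298,216.5)],'mid':[(345,216),(307,212)],
'beaker':[(360,363),(402,292)],'red':[(418,335),(404,257)],'pale':[(341,192),(249,207)]}
X={}
for k,v in o.items():
    X[k],e=tri(p,v);print(k,X[k].round(4),round(e,4))
d=lambda a,b:round(float(np.linalg.norm(X[a]-X[b])),4)
print(d('piv','dh'),d('up','low'),d('up','dh'),d('low','dh'),d('piv','up'),d('drift','b1'),d('b1','b2'))
q=np.array(camera_params('wrist')['camera_from_world']);Rt=R.from_quat(read_tcp_rot())
print('tcp',Rt.as_matrix().round(3).tolist())
print('cam in tcp',(Rt.inv().apply(-q[:3,:3].T@q[:3,3]-read_eef_pos())).round(4),(q[:3,:3]@Rt.as_matrix()).round(3).tolist())
E
```

```text
drift [ 0.4905 -0.1777  0.0709] 0.0005
b1 [ 0.505  -0.2314  0.0668] 0.0004
b2 [ 0.519  -0.2847  0.0676] 0.0006
piv [0.5126 0.0782 0.1097] 0.0001
dh [0.5186 0.1914 0.1056] 0.0004
up [0.5435 0.1343 0.1191] 0.0004
low [0.4903 0.1345 0.0934] 0.0009
mid [0.516  0.1422 0.1027] 0.0021
beaker [ 0.7316 -0.1156  0.0011] 0.0037
red [ 0.7817  0.0303 -0.0095] 0.0108
pale [ 0.358   0.355  -0.0036] 0.0006
0.1134 0.0591 0.0637 0.0647 0.0648 0.0558 0.0551
tcp [[0.948, 0.317, 0.0], [0.317, -0.948, 0.0], [0.0, 0.0, -1.0]]
cam in tcp [ 7.100e-02  1.000e-04 -1.534e-01] [[-0.0, 1.0, 0.001], [-0.959, -0.0, -0.283], [-0.283, -0.001, 0.959]]
```

```bash
cat >> h.py <<'E'
def quat(x,z):  # tool x dir (approx), tool z dir
    z=np.array(z,float);z/=np.linalg.norm(z);x=np.array(x,float);x-=x@z*z;x/=np.linalg.norm(x)
    return R.from_matrix(np.c_[x,np.cross(z,x),z]).as_quat()
E
python3 - <<'E'
from h import *
s=np.sin(np.radians(27));c=np.cos(np.radians(27));n=np.array([-s,0,c])
for sg in(1,-1):
    qr=quat([-.26*sg,.966*sg,0],[0,0,-1]);qc=quat([.05*sg,sg,0],-n)
    for nm,p,q in [('drift',[.49,-.178,.08],qr),('b2',[.519,-.285,.08],qr),('viewrack',[.505,-.26,.2],qr),
      ('dh',np.array([.5186,.1914,.1056])+.03*n,qc),('dhup',np.array([.5186,.1914,.1056])+.12*n,qc),('low',np.array([.49,.1345,.0934])+.02*n,qc),('up',np.array([.5435,.1345,.119])+.12*n,qc)]:
        j=inverse_kinematics(p,q);print(sg,nm,None if j is None else np.round(j,2))
print(read_time_s())
E
```

```text
1 drift [ 0.7   0.37 -0.49  2.    0.23  0.83  0.34]
1 b2 [ 0.77  0.47 -0.42  1.83  0.24  0.89  0.51]
1 viewrack [ 0.78  0.28 -0.44  1.8   0.13  1.09  0.56]
1 dh [-0.01  0.13 -0.61  2.25  0.75  0.5  -1.26]
1 dhup [ 0.91 -0.36 -1.34  2.23 -0.25  0.58 -0.35]
1 low [ 0.1   0.08 -0.61  2.36  0.75  0.39 -1.19]
1 up [ 0.8  -0.24 -1.14  2.22 -0.09  0.58 -0.35]
-1 drift [ 0.33  0.33 -0.06  2.02  0.03  0.8  -2.63]
-1 b2 [ 0.38  0.44  0.07  1.85 -0.04  0.85 -2.42]
-1 viewrack [ 0.42  0.25 -0.03  1.82  0.01  1.07 -2.48]
-1 dh [ 0.55  0.29 -1.22  2.23  1.01  0.64  1.71]
-1 dhup [-0.94 -0.14  0.26  2.28  0.53  0.68  2.06]
-1 low [ 0.69  0.2  -1.22  2.34  0.97  0.49  1.79]
-1 up [-1.   -0.2   0.47  2.28  0.52  0.68  2.23]
1.3
```

```bash
cat > look.py <<'E'
from h import *
import json
s=np.sin(np.radians(27));c=np.cos(np.radians(27));n=np.array([-s,0,c])
qr=quat([-.26,.966,0],[0,0,-1]);qc=quat([.05,1,0],-n)
V=[('r1',[.465,-.25,.20],qr),('r2',[.56,-.25,.20],qr),('c1',np.array([.555,.12,.125])+.11*n,qc),('c2',np.array([.49,.12,.09])+.11*n,qc)]
out={}
for nm,p,q in V:
    move_ptp(p,q); pause(.3)
    Pm=P('wrist'); snap('wrist','w_'+nm+'.png'); out[nm]={'P':Pm.tolist()}
    for k in (['drift_head','bolt_a_head','rack'] if nm[0]=='r' else ['pivot','cover_mid','drift_hole','bolt_hole_up','bolt_hole_low']):
        out[nm][k]=[(np.round(d['at'],1).tolist(),round(d['confidence'],2)) for d in tip_of('wrist',k)]
        print(nm,k,out[nm][k])
json.dump(out,open('v.json','w'));print(read_time_s(),np.round(read_qpos(),2))
E
python3 look.py; python3 -c "
import cv2,numpy as np
i=[cv2.resize(cv2.imread('pics/w_%s.png'%k),(400,300),interpolation=cv2.INTER_AREA) for k in('r1','r2','c1','c2')]
cv2.imwrite('pics/m.png',np.vstack([np.hstack(i[:2]),np.hstack(i[2:])]))"
```

```text
r1 drift_head [([377.4, 143.8], 0.93)]
r1 bolt_a_head [([371.5, 284.0], 0.77)]
r1 rack []
r2 drift_head [([250.4, 106.7], 0.62)]
r2 bolt_a_head [([260.7, 255.4], 0.9)]
r2 rack [([266.7, 172.0], 0.74)]
c1 pivot [([261.7, 295.5], 0.91)]
c1 cover_mid []
c1 drift_hole [([252.1, 143.0], 0.59)]
c1 bolt_hole_up [([300.1, 217.5], 0.59)]
c1 bolt_hole_low [([212.1, 225.0], 0.93), ([399.9, 356.5], 0.47)]
c2 pivot [([358.5, 288.7], 0.62)]
c2 cover_mid [([363.4, 217.7], 0.93)]
c2 drift_hole [([360.8, 137.9], 0.82)]
c2 bolt_hole_up [([402.4, 218.7], 0.79)]
c2 bolt_hole_low [([315.6, 222.2], 0.59)]
7.425 [ 0.63 -0.29 -1.    2.36 -0.14  0.5  -0.34]
```

View pics/m.png

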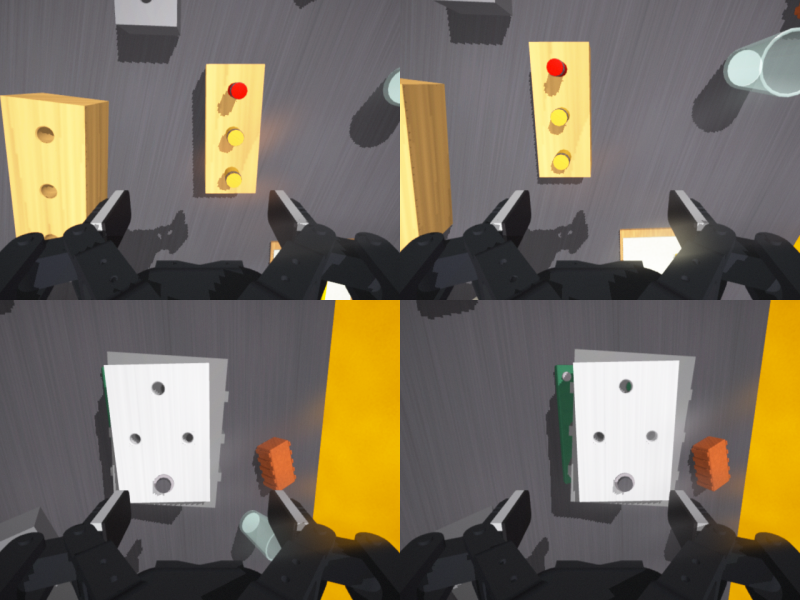

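The rack views show the drift top at (477,181 at full scale of 2nd...) red and two yellow bolt heads below it, with the big empty wooden block at left left alone. The cover views show a white plate with three dark holes and the pivot head at the bottom. The grey mould edge shows to the right, so the cover has turned relative to it.

```bash
cat > fit.py <<'E'
from h import *
import json
from scipy.optimize import least_squares
v=json.load(open('v.json'));W={k:cv2.imread(f'pics/w_{k}.png') for k in v};PM={k:np.array(v[k]['P']) for k in v}
def blobs(m,lo,hi):
    n,_,st,ce=cv2.connectedComponentsWithStats(m.astype(np.uint8))
    return [(ce[i].round(1).tolist(),st[i].tolist()) for i in range(1,n) if lo<st[i][4]<hi]
for k in('r1','r2'):
    h=cv2.cvtColor(W[k],cv2.COLOR_BGR2HSV)
    red=((h[...,0]<6)|(h[...,0]>174))&(h[...,1]>190)&(h[...,2]>200)
    yel=(h[...,0]>20)&(h[...,0]<32)&(h[...,1]>200)&(h[...,2]>150)
    print(k,'red',blobs(red[:320],80,2000),'yel',blobs(yel[:320],80,3000))
for k in('c1','c2'):
    g=cv2.cvtColor(W[k],cv2.COLOR_BGR2GRAY);m=(g>205)&(W[k].min(2)>190)
    n,l,st,ce=cv2.connectedComponentsWithStats(m.astype(np.uint8))
    i=1+st[1:,4].argmax();cov=(l==i).astype(np.uint8)
    cs,hi=cv2.findContours(cov,cv2.RETR_CCOMP,cv2.CHAIN_APPROX_NONE)
    o=max(cs,key=cv2.contourArea);hull=cv2.convexHull(o)
    print(k,'quad',cv2.approxPolyDP(hull,8,True)[:,0].tolist())
    for c_ in cs:
        if 30<cv2.contourArea(c_)<3000: print('  hole',np.round(cv2.fitEllipse(c_)[0],1),np.round(cv2.fitEllipse(c_)[1],1))
E
python3 fit.py
python3 -c "
import cv2,numpy as np
a=cv2.imread('pics/w_c2.png')[60:340,230:500];b=cv2.imread('pics/w_r1.png')[90:320,310:440]
cv2.imwrite('pics/m2.png',np.hstack([cv2.resize(a,(540,560),interpolation=cv2.INTER_CUBIC),cv2.resize(b,(260,460),interpolation=cv2.INTER_CUBIC)[:,:].copy() if 0 else cv2.copyMakeBorder(cv2.resize(b,(260,460)),0,100,0,0,cv2.BORDER_CONSTANT)]))"
```

```text
r1 red [([382.2, 145.0], [370, 132, 26, 27, 515])] yel []
r2 red [([247.3, 107.3], [235, 94, 26, 28, 556])] yel []
c1 quad [[333, 101], [335, 321], [209, 323], [190, 300], [166, 105]]
  hole [260.  295.3] [31.4 38.7]
  hole [216.4 221. ] [16.3 20.5]
  hole [300.4 219.8] [17.4 19.9]
  hole [252.9 140.8] [21.9 24.3]
c2 quad [[446, 97], [429, 319], [288, 322], [277, 100]]
  hole [356.7 293.4] [31.1 40.4]
  hole [318.1 218.7] [17.6 20.1]
  hole [402.7 217. ] [18.1 19.6]
  hole [361.2 137.5] [23.2 23.7]
```

View pics/m2.png

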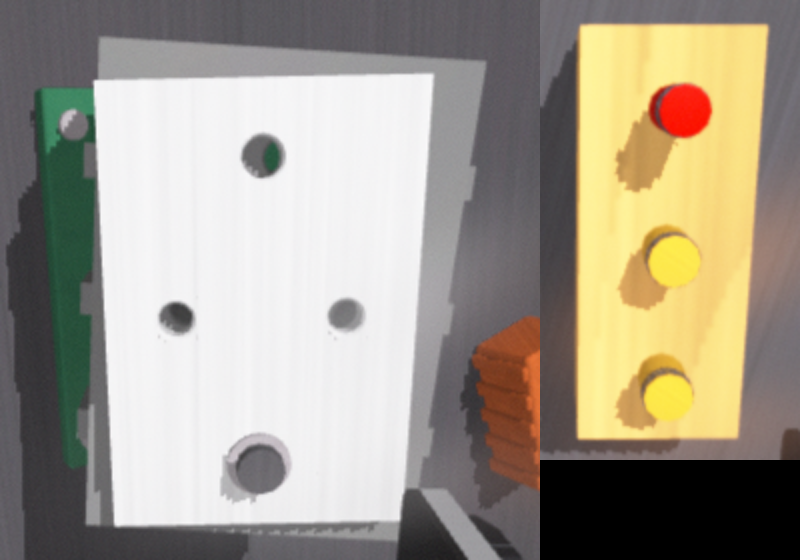

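The crop shows the cover holes at (361,138), (318,219) and (403,217) in c2. The mould hole shows green through the right, uphill part of the drift hole. The mould's top edge runs (279,79) to (472,91), and the drift and two bolts stand in the small rack.

```bash
cat > fit2.py <<'E'
from h import *
import json
from scipy.optimize import least_squares
v=json.load(open('v.json'));W={k:cv2.imread(f'pics/w_{k}.png') for k in v};PM={k:np.array(v[k]['P']) for k in v}
C={}
for k in('r1','r2'):
    h=cv2.cvtColor(W[k],cv2.COLOR_BGR2HSV).astype(int)
    red=((h[...,0]<6)|(h[...,0]>174))&(h[...,1]>190)&(h[...,2]>200)
    yel=(h[...,0]>20)&(h[...,0]<35)&(h[...,1]>155)&(h[...,2]>180)
    L=[]
    for m in(red,yel):
        m=m.astype(np.uint8);m[320:]=0;m[:,:230]=0;m[:,430:]=0
        for c_ in cv2.findContours(m,cv2.RETR_EXTERNAL,cv2.CHAIN_APPROX_NONE)[0]:
            if cv2.contourArea(c_)>200: L.append(cv2.minEnclosingCircle(c_))
    L.sort(key=lambda t:t[0][1]);C[k]=[t[0] for t in L];print(k,[(np.round(t[0],1).tolist(),round(t[1],1)) for t in L])
T=[]
for i,nm in enumerate(['drift','bA','bB'][:min(map(len,C.values()))]):
    X,e=tri([PM['r1'],PM['r2']],[C['r1'][i],C['r2'][i]]);T.append(X);print(nm,'top',X.round(4),round(e,4))
obs={'c1':{(0,0,9):(262,295.5),(-30,55,0):(216.4,221),(30,55,0):(300.4,219.8),(0,110,0):(252.9,140.8),'tl':(166,105),'tr':(333,101)},
'c2':{(0,0,9):(360,294),(-30,55,0):(318.1,218.7),(30,55,0):(402.7,217),(0,110,0):(361.2,137.5),'tl':(277,100),'tr':(446,97),'bl':(288,322)}}
S={'tl':(-55,80),'tr':(55,80),'bl':(-55,-80)}
def res(p):
    Rm=R.from_rotvec(p[:3]).as_matrix();r=[]
    for k in obs:
        for m,uv in obs[k].items():
            w=1
            if m in S: x,y=S[m];m=(x,y+p[6]*1000,0);w=.5
            elif m[2]==9: w=.5
            r+=list(w*(proj(PM[k],Rm@(np.array(m)/1000)+p[3:6])-uv))
    return r
R0=R.from_euler('y',-27,degrees=True)
f=least_squares(res,np.r_[R0.as_rotvec(),.512,.078,.1,.05],x_scale=[.1]*3+[.01]*4)
p=f.x;Rm=R.from_rotvec(p[:3]).as_matrix()
print('res',np.round(f.fun,1));print('R',Rm.round(4).tolist(),'tilt',np.degrees(np.arccos(Rm[2,2])),'piv',p[3:6].round(4),'ymid',p[6])
for nm,m in dict(dh=(0,.11,0),up=(.03,.055,0),low=(-.03,.055,0)).items(): print(nm,(Rm@m+p[3:6]).round(4))
Xd=Rm[:,0]*1;hd=Xd/1
def ray(k,uv):  # onto mould top, cover frame
    M=PM[k];o=-np.linalg.inv(M[:,:3])@M[:,3];d=np.linalg.inv(M[:,:3])@np.r_[uv,1]
    o=Rm.T@(o-p[3:6]);d=Rm.T@d;return o+d*(-.0105-o[2])/d[2]
for k,a,b in(('c1',(173,83),(365,96)),('c2',(279,79),(472.5,91))):
    A=ray(k,a);B=ray(k,b);print(k,'mould edge',A.round(4),B.round(4),'len',np.linalg.norm(B-A).round(4),'angle',np.arctan2((B-A)[1],(B-A)[0]).round(4))
print('uphill dir (gradient) vs x:',np.arctan2(Rm[2,1],Rm[2,0]).round(4))
json.dump(dict(T=[t.tolist() for t in T],R=Rm.tolist(),piv=p[3:6].tolist()),open('fit.json','w'))
E
python3 fit2.py
```

```text
r1 [([382.0, 145.0], 13.0), ([376.7, 220.3], 13.0), ([374.0, 288.5], 12.3)]
r2 [([246.8, 107.4], 13.7), ([253.6, 188.0], 13.6), ([257.3, 259.3], 12.6)]
drift top [ 0.4893 -0.1788  0.0903] 0.0
bA top [ 0.5036 -0.2319  0.0805] 0.0001
bB top [ 0.518  -0.2848  0.0811] 0.0
res [-0.2  0.4  0.1  0.4 -0.1 -0.2 -0.1  0.1  0.1 -0.1  0.6 -0.   0.4  0.1
 -0.1 -0.1 -0.2 -0.2 -0.1 -0.2 -0.   0.3  0.1  0.  -0.1 -0.2]
R [[0.8927, 0.0196, -0.4501], [-0.025, 0.9997, -0.006], [0.4499, 0.0166, 0.8929]] tilt 26.754348648617395 piv [0.5147 0.0773 0.1073] ymid 0.054079042907838264
dh [0.5168 0.1872 0.1091]
up [0.5425 0.1315 0.1217]
low [0.489  0.133  0.0947]
c1 mould edge [-0.0525  0.1484 -0.0105] [ 0.0764  0.1375 -0.0105] len 0.1294 angle -0.0842
c2 mould edge [-0.0539  0.1483 -0.0105] [ 0.0758  0.1383 -0.0105] len 0.1302 angle -0.0774
uphill dir (gradient) vs x: 0.0369
```

```bash
cat >> h.py <<'E'
import json
try:
    F=json.load(open('fit.json'));Rm=np.array(F['R']);piv=np.array(F['piv']);T=np.array(F['T'])
    qr=quat([-.262,.965,0],[0,0,-1]);qc=quat(Rm[:,1],-Rm[:,2])
except Exception as e: print(e)
def cov(x,y,h): return Rm@np.array([x,y,h])+piv
def fc(): return Rm.T@np.array(read_ft_force())
def tc(): return Rm.T@(np.array(read_eef_pos())-piv)
def pick(i,htop,up,eff=70):
    g=T[i].copy();g[2]=htop
    move_gripper(.05); move_ptp(g+[0,0,.08],qr); movel(g,speed=.12); pause(.2)
    move_gripper(0.0,eff); pause(.2); print('gap',read_finger_gap(),'F',read_grasp_force())
    movel(g+[0,0,up],speed=.15)
E
python3 - <<'E'
from h import *
t0=read_time_s()
pick(0,.079,.07)
move_ptp(cov(0,.11,.068+.04),qc)
movel(cov(0,.11,.068+.004),speed=.1);pause(.3)
print(tc(),fc(),read_finger_gap(),read_time_s()-t0,read_time_s(),np.round(read_qpos(),2))
snap('wrist','d1.png');snap('side','d1s.png')
a=cv2.imread('pics/d1.png');b=cv2.imread('pics/d1s.png')[160:260,250:370]
cv2.imwrite('pics/d.png',np.hstack([a[60:460,140:500],cv2.resize(b,(440,400))]))
E
```

```text
gap -0.0002662711027297611 F 3.7481420463882387
[0.0005265  0.11002083 0.0724082 ] [-0.22354071  0.39231593  0.48425909] -3.197296899202297e-05 6.1833 13.6083 [ 0.64  0.04 -1.24  2.24  0.57  0.56 -1.05]
```

View pics/d.png

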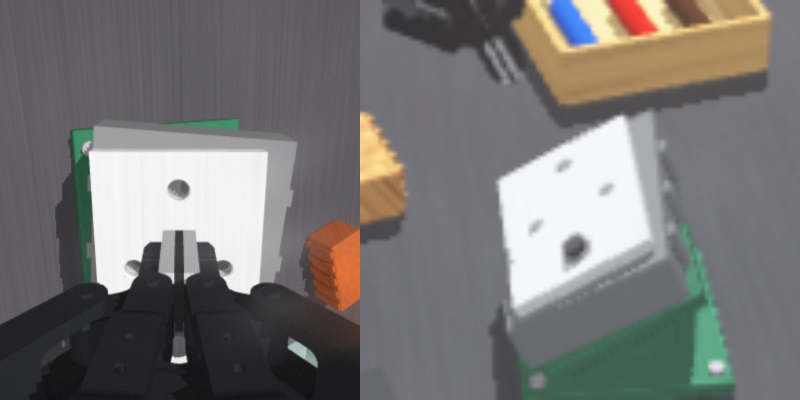

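The wrist view shows shut, empty fingers over the cover with its holes clear, so the grasp missed. I'll look at the rack.

```bash
python3 - <<'E'
from h import *
movel(cov(0,.09,.16),speed=.2)
move_gripper(.05); move_ptp([.465,-.25,.20],qr);pause(.3)
Pm=P('wrist');w=snap('wrist','e.png');b=snap('side');s=snap('scene')
print(proj(Pm,T[0]),proj(P('side'),T[0]),proj(P('scene'),T[0]),read_time_s(), read_eef_pos(), R.from_quat(read_tcp_rot()).as_matrix().round(3).tolist(), read_finger_gap())
m=np.hstack([w[40:460,140:560][:, :],np.vstack([cv2.resize(b[270:370,270:370],(210,210)),cv2.resize(s[270:370,180:280],(210,210))])])
cv2.imwrite('pics/e1.png',m[:,:,::-1])
E
```

```text
[380.82180035 147.19351811] [312.52394265 290.88353989] [241.51081853 295.4436002 ] 17.3083 [ 0.46507207 -0.24982081  0.20015809] [[-0.262, 0.965, 0.0], [0.965, 0.262, -0.0], [-0.0, 0.0, -1.0]] 0.05003234086920016
```

View pics/e1.png

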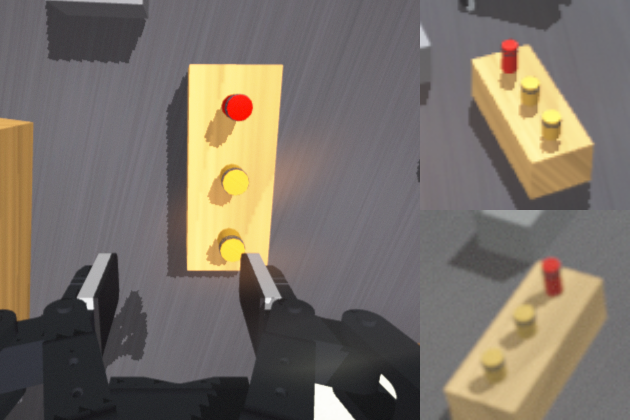

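The drift still stands untouched at wrist (378,147), where predicted. I'll retry with readings at each stage.

```bash
python3 - <<'E'
from h import *
g=T[0].copy();g[2]=.079
move_ptp(g+[0,0,.06],qr);movel(g,speed=.12);pause(.2)
def st(n): print(n,np.round(read_eef_pos(),4),round(read_finger_gap(),4),round(read_grasp_force(),2),np.round(read_ft_force(),2),round(read_time_s(),2))
st('down');move_gripper(.015,70);st('close');snap('wrist','f.png')
pause(.3);st('wait')
cv2.imwrite('pics/f1.png',cv2.imread('pics/f.png')[150:480,100:540])
E
```

```text
down [ 0.4903 -0.1792  0.0801] 0.0498 0.0 [ 0.28 -0.66 -0.23] 18.63
close [ 0.4896 -0.1789  0.0794] 0.0152 17.59 [-0.63 -0.14  1.53] 19.06
wait [ 0.4896 -0.1789  0.0793] 0.0157 17.9 [-0.41  0.26  4.49] 19.41
```

View pics/f1.png

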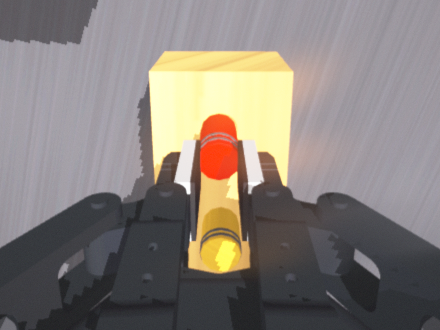

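```bash
python3 - <<'E'
from h import *
Pm=P('wrist');e=np.array(read_eef_pos());print('f',camera_params('wrist')['K'][0])
for X in(T[0],T[1],e,e+[0,0,-.019]): print(proj(Pm,X)-[100,150])
im=cv2.imread('pics/f.png')[150:480,100:540]
for X,c in((T[0],(255,0,0)),(T[1],(255,0,0)),(e,(0,255,0)),(e+[0,0,-.019],(0,255,255))):
    u=proj(Pm,X)-[100,150];cv2.drawMarker(im,tuple(int(t) for t in u),c,cv2.MARKER_CROSS,10,1)
cv2.imwrite('pics/f2.png',cv2.resize(im[80:300,110:330],(600,600),interpolation=cv2.INTER_CUBIC))
print(read_finger_gap(),read_time_s())
E
```

```text
f [373.60545748   0.         318.66337239]
[220.21165037 159.58835662]
[220.02867888 253.012106  ]
[220.72643931 148.8161659 ]
[220.51921176 132.42393091]
0.015723465768020625 19.4083
```

View pics/f2.png

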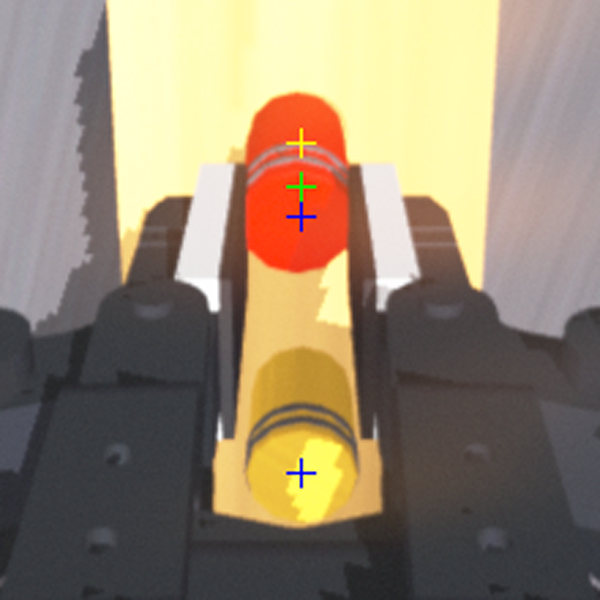

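The overlays agree with the picture: the drift top sits at the blue cross. The fingers look set back from the nominal TCP, with a pinch at the grip's upper rim and +4.5 N upward. I'll feel for the real fingertip height against the rack top.

```bash
python3 - <<'E'
from h import *
def st(n): print(n,np.round(read_eef_pos(),4),round(read_finger_gap(),4),round(read_grasp_force(),2),np.round(read_ft_force(),2),np.round(read_ft_torque(),2),round(read_time_s(),2))
st('pinch');move_gripper(.03,70);st('open')
g=T[0].copy();z=.079
while z>.052:
    z-=.002;g[2]=z;movel(g,qr,speed=.04);f=read_ft_force()
    if f[2]>3: st('contact');break
st('end')
E
```

```text
pinch [ 0.4896 -0.1789  0.0793] 0.0157 17.9 [-0.41  0.26  4.49] [0.   0.21 0.03] 19.41
open [ 0.4887 -0.1786  0.0784] 0.0295 0.0 [-0.7   0.63  0.7 ] [ 0.03 -0.05  0.03] 19.7
end [ 0.4891 -0.1788  0.0508] 0.0297 0.0 [ 0.51  0.1  -0.69] [ 0.01  0.   -0.  ] 23.2
```

```bash
python3 - <<'E'
from h import *
def st(n): print(n,np.round(read_eef_pos(),4),round(read_finger_gap(),4),round(read_grasp_force(),2),np.round(read_ft_force(),2),round(read_time_s(),2))
g=T[0].copy();z=.0505
while z>.034:
    z-=.003;g[2]=z;movel(g,qr,speed=.06);f=read_ft_force()
    if f[2]>3: break
st('end')
snap('side','g.png');b=snap('scene')
a=cv2.imread('pics/g.png')
im=[]
for c,i in(('side',a),('scene',b[:,:,::-1].copy())):
    u=proj(P(c),np.array(read_eef_pos()));x,y=[int(t) for t in u];print(c,u)
    k=cv2.resize(i[y-50:y+40,x-40:x+40],(400,450),interpolation=cv2.INTER_CUBIC)
    cv2.drawMarker(k,(int((u[0]-x+40)*5),int((u[1]-y+50)*5)),(0,255,0),cv2.MARKER_CROSS,14,1);im.append(k)
cv2.imwrite('pics/g1.png',np.hstack(im))
E
```

```text
end [ 0.4899 -0.179   0.0446] 0.0302 10.11 [-7.32  1.88 19.66] 23.95
side [312.64613474 305.56285128]
scene [244.28315905 311.53683645]
```

View pics/g1.png

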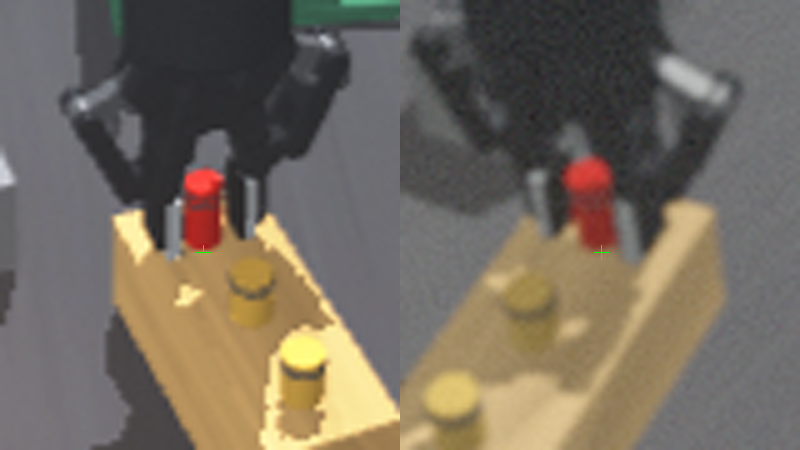

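The side and scene crops show the fingertips resting on the rack on either side of the drift, with the reported TCP (green cross) below them. The tips are about 10 mm behind the reported TCP. I'll grasp with that measured offset.

```bash
cat >> h.py <<'E'
L=.0395   # drift tip ahead of TCP
def st(n): print(n,(tc()*1e3).round(1),'F',fc().round(1),'gap',round(read_finger_gap(),4),round(read_grasp_force(),1),'t',round(read_time_s(),2))
E
python3 - <<'E'
from h import *
g=T[0].copy();g[2]=.0505;movel(g,qr,speed=.06);pause(.1)
move_gripper(.008,80);st('grip')
if .014<read_finger_gap()<.021:
    movel(g+[0,0,.065],speed=.15);st('lift')
    if .014<read_finger_gap():
        move_ptp(cov(0,.11,L+.03),qc);movel(cov(0,.11,L+.004),speed=.1);pause(.2);st('above');f0=fc()
        for h in(-.002,-.006,-.009):
            movel(cov(0,.11,L+h),speed=.05);st(h)
            if abs((fc()-f0)[2])>6: break
E
```

```text
grip [ -42.3 -257.3  -38. ] F [ 0.4 -0.1  0.6] gap 0.0156 77.9 t 24.73
lift [ -13.4 -256.3   20.1] F [-1.3  0.  -1.7] gap 0.0156 78.3 t 25.31
above [  0.6 110.1  44. ] F [-0.7  0.5 -0.2] gap 0.016 78.5 t 27.31
-0.002 [  1.  110.6  38. ] F [0.4 0.6 0.2] gap 0.0159 79.2 t 27.57
-0.006 [  2.4 113.7  35.7] F [-1.1  1.9 16.8] gap 0.0154 82.9 t 27.82
```

```bash
python3 - <<'E'
from h import *
st('now');movel(cov(0,.11,L+.006),speed=.1);pause(.1);st('back')
Pm=P('wrist');w=snap('wrist')[:,:,::-1].copy();ims=[]
t=tc();tip=cov(t[0],t[1],t[2]-L)
s=snap('side')[:,:,::-1].copy();Ps=P('side')
def crop(i,Pp,r,sz):
    u0=proj(Pp,tip);x,y=[int(a) for a in u0];k=cv2.resize(i[y-r:y+r,x-r:x+r],(sz,sz),interpolation=cv2.INTER_CUBIC);sc=sz/2/r
    for X,c in((tip,(0,255,0)),(cov(0,.11,0),(0,0,255))):
        u=(proj(Pp,X)-[x-r,y-r])*sc;cv2.drawMarker(k,tuple(int(a) for a in u),c,cv2.MARKER_CROSS,12,1)
    return k
cv2.imwrite('pics/k.png',np.hstack([crop(w,Pm,70,400),crop(s,Ps,30,400)]))
E
```

```text
now [  2.4 113.7  35.7] F [-1.1  1.9 16.8] gap 0.0154 82.9 t 27.82
back [ -0.4 109.3  45.1] F [-1.   0.2  0.1] gap 0.0157 81.3 t 28.19
```

View pics/k.png

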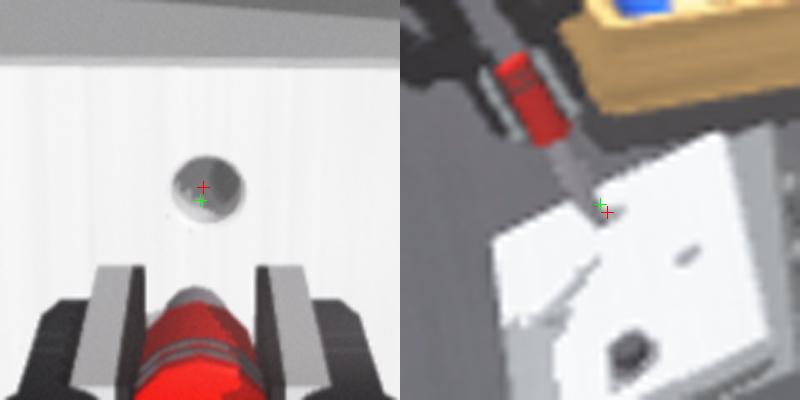

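The crop shows the hole where predicted. The drift, though, is tilted in the grip about the closing axis, with its tip at about (200,287) instead of (201,201), most likely from brushing the pivot head on the way over. I'll measure the tilt from the wrist image and compensate with the tool's orientation.

```bash
cat > tilt.py <<'E'
from h import *
from scipy.optimize import least_squares
def measure():
    Pm=P('wrist');tq=R.from_quat(read_tcp_rot()).as_matrix();e=np.array(read_eef_pos())
    w=read_camera('wrist').astype(int)
    red=((w[...,0]>110)&(w[...,1]<70)&(w[...,2]<70)).astype(np.uint8);red=cv2.morphologyEx(red,cv2.MORPH_CLOSE,np.ones((9,9)))
    n,l,s,c=cv2.connectedComponentsWithStats(red);i=1+s[1:,4].argmax();m=l==i
    col=int(round(c[i][0]));r=np.where(m[:,col-3:col+4].any(1))[0];top,bot=r.min(),r.max()
    g=w[:,col-2:col+3].mean((1,2));tip=top
    while tip>top-90 and g[tip-1]<165: tip-=1
    return Pm,tq,e,col,top,bot,tip,g
def rows(Pm,tq,e,th,s,psi=0):
    # drift axis through pad centre (0,0,-.029), angle th about tool y; s = slide of grip along axis
    c0=np.array([0,0,-.029]);d=np.array([-np.sin(th),0,np.cos(th)]);u=np.array([np.cos(th),0,np.sin(th)]);v=np.array([0,1,0])
    a=np.linspace(0,2*np.pi,60)
    def ring(k,r): return [proj(Pm,tq@(c0+d*(k+s)+r*(np.cos(t)*u+np.sin(t)*v))+e) for t in a]
    grip=np.array(ring(-.0115,.009)+ring(.0245,.009));tp=np.array(ring(.0685,.003))
    return np.array([grip[:,1].min(),grip[:,1].max(),tp[:,1].min()]),grip[:,0].mean()
E
python3 - <<'E'
from tilt import *
Pm,tq,e,col,top,bot,tip,g=measure()
print(col,top,bot,tip,g[tip-12:top+3].astype(int))
f=least_squares(lambda p:rows(Pm,tq,e,p[0],p[1])[0]-[top,bot,tip],[.2,0],x_scale=[.1,.005])
print('theta deg',np.degrees(f.x[0]),'slide mm',f.x[1]*1e3,'res',f.fun.round(1),rows(Pm,tq,e,*f.x)[1])
for t in(0,8,12,16,20): print(t,rows(Pm,tq,e,np.radians(t),0)[0].round(0))
# side cam axis check
s=read_camera('side').astype(int);m=((s[...,0]>110)&(s[...,1]<60)&(s[...,2]<60));y0,x0=proj(P('side'),e)[::-1].astype(int)
ys,xs=np.nonzero(m[y0-50:y0+30,x0-40:x0+40]);q=np.c_[xs,ys].astype(float);vx=np.linalg.svd(q-q.mean(0),full_matrices=False)[2][0]
print('side red n',len(q),'dir',vx,'expected dirs',[(lambda d:(d/np.linalg.norm(d)).round(3))(proj(P('side'),e)-proj(P('side'),e-.05*(tq@np.array([-np.sin(t),0,np.cos(t)])))) for t in np.radians([0,8,12,16,20])])
st('x')
E
```

```text
318 303 372 298 [243 243 243 243 243 243 243 243 243 242 233 183 136 128 129 128 107  89
  86  83]
theta deg 16.822169417973612 slide mm -7.61168101253953 res [-2.8  0.6  1.2] 319.86542756998216
0 [283. 371. 262.]
8 [290. 368. 279.]
12 [293. 367. 287.]
16 [297. 365. 295.]
20 [301. 364. 304.]
side red n 66 dir [-0.81650759  0.5773347 ] expected dirs [array([0.518, 0.855]), array([0.494, 0.869]), array([0.483, 0.876]), array([0.472, 0.882]), array([0.461, 0.887])]
x [ -0.5 109.6  45. ] F [-0.8  0.3 -0.7] gap 0.0158 81.3 t 28.39
```

```bash
cat > ins.py <<'E'
from tilt import *
Pm,tq,e,col,top,bot,tip,g=measure()
def model(p):
    th,x0=p; return rows(Pm,tq,e+tq@np.array([x0,0,0]),th,-.0005)[0]-[top,bot,tip]
f=least_squares(model,[.25,0],x_scale=[.1,.005]);th,x0=f.x
print('theta',np.degrees(th),'x0 mm',x0*1e3,'res',f.fun.round(1))
a=.068;tipT=np.array([x0-a*np.sin(th),0,-.029+a*np.cos(th)])
M=R.from_quat(qc)*R.from_euler('y',th);qd=M.as_quat();off=M.apply(tipT)
print('check axis',(Rm.T@M.apply([-np.sin(th),0,np.cos(th)])).round(3))
json.dump(dict(q=qd.tolist(),off=off.tolist()),open('d.json','w'))
def tgt(x,y,h): return cov(x,y,h)-off
def tp(): return Rm.T@(np.array(read_eef_pos())+off-piv)*1e3
movel(tgt(0,.11,.02),qd,speed=.1)
movel(tgt(0,.11,.003),qd,speed=.1);pause(.1)
print('above',tp().round(1),fc().round(1))
for h in(-.003,-.006,-.009):
    movel(tgt(0,.11,h),qd,speed=.04);print(h,tp().round(1),fc().round(1))
    if fc()[2]>8: break
print(read_time_s(),np.round(read_qpos(),2),read_finger_gap())
E
python3 ins.py
```

```text
theta 15.428807392279396 x0 mm -2.551201061871261 res [-1.1  0.6  0.6]
check axis [ 0.  0. -1.]
above [ -0.  110.4   3.3] [ 0.6  0.6 -0.8]
-0.003 [  0.  110.1  -2.8] [-1.   0.6 -0.7]
-0.006 [ -0.  110.   -5.9] [-0.6 -0.1 -0.8]
-0.009 [-1.0e-01  1.1e+02 -9.0e+00] [-0.6 -0.6 -1.3]
30.9417 [ 0.41  0.1  -0.82  2.31 -0.05  0.23 -0.3 ] 0.01561034559402976
```

```bash
cat > push.py <<'E'
from h import *
D=json.load(open('d.json'));qd=D['q'];off=np.array(D['off'])
def tgt(x,y,h): return cov(x,y,h)-off
def tp(): return Rm.T@(np.array(read_eef_pos())+off-piv)*1e3
def arc(x): return x,np.sqrt(.11**2-x*x)
E
python3 - <<'E'
from push import *
ok=False
movel(tgt(*arc(.006),-.009),qd,speed=.05)
for x in(.0095,.0115,.0135,.0075,.0155,.0055):
    movel(tgt(*arc(x),-.0095),qd,speed=.05);a=fc()
    movel(tgt(*arc(x),-.015),qd,speed=.04);t=tp();f=fc();print(x,a.round(1),t.round(1),f.round(1))
    if t[2]<-13.6 and f[2]<10: ok=True;break
    movel(tgt(*arc(x),-.0095),qd,speed=.06)
print(ok,read_time_s(),read_finger_gap())
E
```

```text
0.0095 [-3.8 -0.4  0.4] [  8.1 108.9 -15.5] [-3.3 -1.7 -1.4]
True 31.75 0.01576083719626098
```

```bash
python3 - <<'E'
from push import *
x,y=.0092,.1096
for h in(-.020,-.025,-.030,-.035,-.040,-.0445,-.047):
    movel(tgt(x,y,h),qd,speed=.05);t=tp();f=fc();print(h,t.round(1),f.round(1),round(x*1e3,1),round(y*1e3,1))
    if np.linalg.norm(f)>45: break
    x+=np.clip(f[0]*.00015,-.001,.001);y+=np.clip(f[1]*.00015,-.001,.001)
print(read_time_s(),read_finger_gap(),np.array(read_ft_torque()).round(2))
E
```

```text
-0.02 [  8.6 108.8 -20.4] [-3.3 -2.2 -2.9] 9.2 109.6
-0.025 [  8.9 108.8 -25.1] [-2.7 -2.3 -3.8] 8.7 109.3
-0.03 [  9.3 108.5 -29.9] [-2.4 -2.9 -3.6] 8.3 108.9
-0.035 [  9.3 108.5 -34.8] [-0.7 -3.1 -4. ] 8.0 108.5
-0.04 [  9.3 108.3 -39.7] [ 0.5 -4.1 -3.6] 7.8 108.0
-0.0445 [  9.2 108.1 -44.2] [ 0.9 -1.5 -3.3] 7.9 107.4
-0.047 [  9.3 108.3 -45.3] [-2.4 -6.2 23.5] 8.1 107.2
33.5 0.016075138256157556 [-0.62  0.99 -0.01]
```

```bash
python3 - <<'E'
from push import *
move_gripper(.036);st('open')
e=np.array(read_eef_pos());movel(e+.07*Rm[:,2],qd,speed=.2)
move_ptp(np.array([.515,.12,.11])+.11*Rm[:,2],qc);pause(.25)
Pm=P('wrist');w=snap('wrist','n1.png').astype(int)
def ray(uv,h=0):
    o=-np.linalg.inv(Pm[:,:3])@Pm[:,3];d=np.linalg.inv(Pm[:,:3])@np.r_[uv,1]
    o=Rm.T@(o-piv);d=Rm.T@d;return ((o+d*(h-o[2])/d[2])*1e3).round(1)
m=(w.min(2)>185).astype(np.uint8)
n,l,s,c=cv2.connectedComponentsWithStats(m);i=1+s[1:,4].argmax();cv=(l==i).astype(np.uint8)
for c_ in cv2.findContours(cv,cv2.RETR_CCOMP,cv2.CHAIN_APPROX_NONE)[0]:
    if 80<cv2.contourArea(c_)<3000: (u,v),ax,_=cv2.fitEllipse(c_);print('hole px',round(u,1),round(v,1),np.round(ax,1),'cover xy',ray((u,v)))
red=((w[...,0]>150)&(w[...,1]<60)&(w[...,2]<60)).astype(np.uint8)
n,l,s,c=cv2.connectedComponentsWithStats(red);i=1+s[1:,4].argmax();k=np.argwhere(l==i)[:,::-1].astype(np.int32)
print('red',c[i],s[i],'if home, mid-grip',ray(c[i],.030))
b=np.arcsin(9.3/110);print('pred up',30*np.cos(b)+55*np.sin(b),55*np.cos(b)-30*np.sin(b),'low',-30*np.cos(b)+55*np.sin(b),55*np.cos(b)+30*np.sin(b),read_time_s())
E
```

```text
open [  8.5 118.1  -6.1] F [ 0.9 -0.2 -0.7] gap 0.0361 0.0 t 33.83
hole px 317.6 293.8 [26.5 35. ] cover xy [-2.4 -4.9  0. ]
hole px 367.2 220.6 [16.9 18.5] cover xy [33.7 52.8  0. ]
hole px 284.8 214.6 [15.6 19.6] cover xy [-25.9  57.2   0. ]
hole px 317.7 159.4 [ 28.8 102.3] cover xy [-2.1 96.3  0. ]
red [333.26074074 141.24740741] [319 127  29  30 675] if home, mid-grip [  7.5 109.1  30. ]
pred up 34.54258870529838 52.26671565668339 low -25.24258870529838 57.339442929410666 35.15
```

```bash
cat > bolt.py <<'E'
from h import *
LB=.0215
def fetch(i):
    g=T[i].copy();g[2]=.0485
    move_gripper(.04);movel(np.array(read_eef_pos())+.06*Rm[:,2],speed=.25) if read_eef_pos()[1]>0 else None
    move_ptp(g+[0,0,.07],qr);movel(g+[0,0,.002],speed=.15);movel(g,qr,speed=.03);pause(.1);print('rack F',np.round(read_ft_force(),1))
    move_gripper(.010,80);st('grip');gp=read_finger_gap()
    movel(g+[0,0,.11],speed=.2);assert read_finger_gap()>.014,read_finger_gap()
def place(x,y):
    B=lambda x,y,h:cov(x,y,h+LB)
    tp=lambda:tc()*1e3-[0,0,LB*1e3]
    move_ptp(B(x,y,.04),qc);movel(B(x,y,.004),qc,speed=.12);pause(.1);print('above',tp().round(1),fc().round(1))
    for h in(-.004,-.009,-.014,-.019,-.024,-.028,-.031):
        movel(B(x,y,h),qc,speed=.05);t=tp();f=fc();print(h,t.round(1),f.round(1))
        if np.linalg.norm(f)>15: return t[2]<-26
        x+=np.clip(f[0]*.00015,-.001,.001);y+=np.clip(f[1]*.00015,-.001,.001)
    return True
def release():
    move_gripper(.036);movel(np.array(read_eef_pos())+.06*Rm[:,2],speed=.2);st('released')
E
python3 - <<'E'
from bolt import *
fetch(1)
ok=place(.0343,.0525);print(ok,read_time_s())
if ok: release()
E
```

```text
rack F [-0.2  0.4  0.1]
grip [ -28.  -310.4  -45.3] F [1.6 0.8 4.6] gap 0.0172 78.0 t 38.48
above [35.  52.3  4.3] [0.7 0.3 0.5]
-0.004 [34.5 52.5 -3.7] [-0.2  0.2 -0.1]
-0.009 [34.2 52.5 -8.8] [ 0.   0.4 -0.6]
-0.014 [ 34.1  52.6 -14. ] [-0.3  0.6 -0.4]
-0.019 [ 34.1  52.7 -19. ] [-1.4 -0.4 -0.5]
-0.024 [ 33.9  52.6 -24. ] [-0.6  0.1 -0.7]
-0.028 [ 34.7  53.2 -26.9] [-1.8 -0.2 10.2]
-0.031 [ 34.8  53.1 -27.4] [-8.9 -4.1 47.2]
True 42.8833
released [34.4 52.1 50.4] F [ 0.3  0.6 -0.1] gap 0.0358 0.0 t 43.65
```

First bolt is in, with a firm stop at −27.4 mm. Next is the second.

```bash
python3 - <<'E'
from bolt import *
fetch(2)
ok=place(-.0255,.0573);print(ok,read_time_s())
if ok: release()
E
```

```text
rack F [ 0.6 -0.3  0.7]
grip [ -13.8 -363.1  -51.4] F [ 2.3 -0.4  4.2] gap 0.0172 78.0 t 47.12
above [-24.8  57.2   4.3] [ 0.4 -0.2 -0.5]
-0.004 [-25.2  57.3  -3.7] [-0.7  0.1 -1.2]
-0.009 [-25.6  57.4  -8.8] [-0.8  0.1 -0.5]
-0.014 [-25.8  57.4 -13.9] [-0.9  0.4 -0.6]
-0.019 [-25.9  57.5 -18.9] [ 0.2 -0.8 -1.4]
-0.024 [-25.9  57.3 -23.9] [-0.1 -0.4 -0.1]
-0.028 [-25.2  57.7 -27.2] [-1.1 -1.3  9.9]
-0.031 [-24.6  58.  -27.7] [-6.7 -4.6 56. ]
True 51.7417
released [-25.5  56.5  50.4] F [0.1 0.4 0.1] gap 0.0359 0.0 t 52.62
```

```bash
python3 - <<'E'
from h import *
Ps=[];C=[]
for x in(.555,.485):
    move_ptp(np.array([x,.12,.09+(x-.485)*.5])+.12*Rm[:,2],qc);pause(.25)
    Ps.append(P('wrist'));w=snap('wrist','z%d.png'%(x*1000))
    h=cv2.cvtColor(w,cv2.COLOR_RGB2HSV).astype(int);L=[]
    red=((h[...,0]<6)|(h[...,0]>174))&(h[...,1]>190)&(h[...,2]>200);yel=(h[...,0]>20)&(h[...,0]<35)&(h[...,1]>155)&(h[...,2]>180)
    for m in(red,yel):
        m=m.astype(np.uint8);m[330:]=0;m[:,:150]=0;m[:,480:]=0
        cs=[c for c in cv2.findContours(m,cv2.RETR_EXTERNAL,cv2.CHAIN_APPROX_NONE)[0] if cv2.contourArea(c)>150]
        L+=sorted([cv2.minEnclosingCircle(c) for c in cs],key=lambda t:t[0][0])
    C.append([l[0] for l in L]);print([(np.round(l[0],1).tolist(),round(l[1],1)) for l in L])
if len(C[0])==len(C[1]):
    for a,b in zip(*C):
        X,e=tri(Ps,[a,b]);print((Rm.T@(X-piv)*1e3).round(1),round(e,4))
print(read_time_s())
E
```

```text
[([266.0, 142.0], 14.4), ([221.0, 221.0], 14.4), ([310.5, 228.5], 14.1)]
[([387.6, 140.0], 14.2), ([331.5, 219.0], 14.3)]
54.1833
```

```bash
python3 - <<'E'
from h import *
P2=P('wrist');d=np.array([.07,0,.035]);P1=P2.copy();P1[:,3]-=P2[:,:3]@d
h=cv2.cvtColor(cv2.imread('pics/z485.png'),cv2.COLOR_BGR2HSV).astype(int)
m=((h[...,0]>18)&(h[...,0]<38)&(h[...,1]>90)&(h[...,2]>150)).astype(np.uint8);m[330:]=0;m[:,:300]=0;m[:,480:]=0
L=[cv2.minEnclosingCircle(c) for c in cv2.findContours(m,cv2.RETR_EXTERNAL,cv2.CHAIN_APPROX_NONE)[0] if cv2.contourArea(c)>60]
print(L)
L.sort(key=lambda t:t[0][0]);b=[(387.6,140.),(331.5,219.)]+[l[0] for l in L if l[0][0]>380]
for a,c in zip([(266,142),(221,221),(310.5,228.5)],b):
    X,e=tri([P1,P2],[a,c]);print((Rm.T@(X-piv)*1e3).round(1),round(e,4))
E
```

```text
[((419.9285583496094, 226.35714721679688), 14.535430908203125), ((331.0, 216.5), 16.620868682861328)]
[ 10.  109.3  22.5] 0.0004
[-25.3  55.1  13.3] 0.0003
[38.  49.3 12.1] 0.0003
```

```bash
python3 - <<'E'
from h import *
P2=P('wrist');e2=np.array(read_eef_pos())
movel(e2+[.07,0,.035],speed=.12);pause(.4);P1=P('wrist');print('move',np.array(read_eef_pos())-e2)
w=snap('wrist');h=cv2.cvtColor(w,cv2.COLOR_RGB2HSV).astype(int)
def cen(m):
    m=m.astype(np.uint8);m[330:]=0;m[:,:150]=0;m[:,340:]=0
    return sorted([cv2.minEnclosingCircle(c)[0] for c in cv2.findContours(m,cv2.RETR_EXTERNAL,cv2.CHAIN_APPROX_NONE)[0] if cv2.contourArea(c)>150])
a=cen(((h[...,0]<6)|(h[...,0]>174))&(h[...,1]>190)&(h[...,2]>200))+cen((h[...,0]>20)&(h[...,0]<35)&(h[...,1]>155)&(h[...,2]>180))
print(a)
for u,c in zip(a,[(387.6,140.),(331.5,219.),(419.9,226.4)]):
    X,e=tri([P1,P2],[u,c]);print((Rm.T@(X-piv)*1e3).round(1),round(e,4))
print(read_time_s())
E
```

```text
move [ 6.97512002e-02 -2.59135192e-07  3.49267100e-02]
[(260.6836853027344, 142.78863525390625), (216.3205108642578, 221.3205108642578), (305.4325866699219, 228.85955810546875)]
[  7.9 109.2  34.5] 0.0001
[-25.7  57.7  25.3] 0.0001
[34.4 52.4 25. ] 0.0001
55.45
```

The tops stand 34.5, 25.3 and 25.0 mm above the cover, against 36, 26 and 26 mm nominal, so all three are home. Nothing is gripped and the arm is clear.

```bash
python3 -c "
from bench import *
print(sign_off(),read_time_s())"
```

```text
the job is handed in; nothing more can be done
the job is handed in; nothing more can be done
```

The job is handed in: the drift and both brass bolts measured fully home, the gripper was open and clear, and I never moved the arm near the beaker or bricks, though I did not re-measure them at the end.

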